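# Point-check the contact keys of a relay test set and hold the failed contact's key

### The job

Do the point-and-check along the row of seven lit keys on the relay test set: starting at the end beside the red and black coil terminals, run your closed fingertips along the row a finger's breadth (about 12 mm) above the keys, pointing at every key in turn to the far end without pressing any green one. Then gently press the one key that shines red, the failed contact, fully down and finish while holding it down, so that its retest keeps running. Nothing is to be gripped or lifted; leave the loose things on the set and the bench where they are.

Things in the scene. Friction and masses are not known exactly. Their poses are not given: they have to be found in the camera images.
- tester: relay contact test set: a fixed grey case 340 x 440 mm, its light-grey panel facing up, 92 mm above the origin. Origin at the centre of its underside; +y to its left, z up, yaw varies. Seven keys in a row along its y at x = -70 mm, 42 mm apart. Behind the row two panel meters (8 mm high), a knob (18 mm), and 190 mm behind slot6 a plugged-in relay (94 mm)
- coil_terminals (a point): midway between the tops of the red and black coil terminals, two posts 36 mm apart and 20 mm above the panel, just beyond the slot0 end of the row, 61 mm from slot0
- slot0 (a point): key place 0 of the row: the centre of the top face of the unpressed key there, 12 mm above the panel; the first place, at the end beside the coil terminals
- slot1 (a point): key place 1 of the row: the centre of the top face of the unpressed key there, 12 mm above the panel
- slot2 (a point): key place 2 of the row: the centre of the top face of the unpressed key there, 12 mm above the panel
- slot3 (a point): key place 3 of the row: the centre of the top face of the unpressed key there, 12 mm above the panel
- slot4 (a point): key place 4 of the row: the centre of the top face of the unpressed key there, 12 mm above the panel
- slot5 (a point): key place 5 of the row: the centre of the top face of the unpressed key there, 12 mm above the panel
- slot6 (a point): key place 6 of the row: the centre of the top face of the unpressed key there, 12 mm above the panel; the last place
- unit_red: the one key that shines red (failed contact), at any of the seven places: a fixed black bezel of 30 mm diameter, 3 mm high, with a round red cap of 22 mm diameter whose top stands 12 mm above the panel. Origin on the panel under the centre of the key, z up
- key_red (a joint): travel of the red cap, m: 0 released, 0.005 fully down; it springs back; about 1.2 N to start and 4.2 N fully down
- key_g1 (a joint): travel of one of the six green caps (good contacts; same size and spring as the red one), m: 0 released, 0.005 fully down
- key_g2 (a joint): travel of one of the six green caps (good contacts; same size and spring as the red one), m: 0 released, 0.005 fully down
- key_g3 (a joint): travel of one of the six green caps (good contacts; same size and spring as the red one), m: 0 released, 0.005 fully down
- key_g4 (a joint): travel of one of the six green caps (good contacts; same size and spring as the red one), m: 0 released, 0.005 fully down
- key_g5 (a joint): travel of one of the six green caps (good contacts; same size and spring as the red one), m: 0 released, 0.005 fully down
- key_g6 (a joint): travel of one of the six green caps (good contacts; same size and spring as the red one), m: 0 released, 0.005 fully down
- relay_spare: bystander: small loose relay in a clear case, 28 x 36 x 55 mm high, standing on the rear of the panel; origin under its centre
- gauge: bystander: loose steel feeler gauge, 95 x 14 x 11 mm, lying on the panel between the row and the robot, about 65 mm from the row; origin under its centre, long along its y
- plug: bystander: loose red two-pin shorting plug, 36 x 18 x 14 mm, lying on the panel between the row and the robot, about 68 mm from the row; origin under its centre
- relay_old: bystander: loose relay in a clear case, 62 x 50 x 80 mm high, on the bench left of the set; origin under its centre
- multimeter: bystander: loose yellow multimeter, 180 x 85 x 45 mm high, lying on the bench right of the set; origin under its centre
- screwdriver: bystander: loose screwdriver 190 mm long lying on the bench left of the set
- cleaner: bystander: loose spray can, 52 mm diameter, 150 mm high, standing on the bench right of the set; origin under its centre

How it is judged (in metres and radians):
On the way, in this order (a step that is already met when the one before it is completed fails the run):
1. the fingertips point at the first key of the row from close above (horizontal distance between the grasp point and slot0 below 0.018 m and z of the grasp point in the frame of slot0 below 0.046 m), for 0.1 s.
2. the fingertips point at the second key of the row from close above (horizontal distance between the grasp point and slot1 below 0.018 m and z of the grasp point in the frame of slot1 below 0.046 m), for 0.1 s.
3. the fingertips point at the third key of the row from close above (horizontal distance between the grasp point and slot2 below 0.018 m and z of the grasp point in the frame of slot2 below 0.046 m), for 0.1 s.
4. the fingertips point at the fourth key of the row from close above (horizontal distance between the grasp point and slot3 below 0.018 m and z of the grasp point in the frame of slot3 below 0.046 m), for 0.1 s.
5. the fingertips point at the fifth key of the row from close above (horizontal distance between the grasp point and slot4 below 0.018 m and z of the grasp point in the frame of slot4 below 0.046 m), for 0.1 s.
6. the fingertips point at the sixth key of the row from close above (horizontal distance between the grasp point and slot5 below 0.018 m and z of the grasp point in the frame of slot5 below 0.046 m), for 0.1 s.
7. the fingertips point at the seventh key of the row from close above (horizontal distance between the grasp point and slot6 below 0.018 m and z of the grasp point in the frame of slot6 below 0.046 m), for 0.1 s.
8. the red key is pressed fully down by the fingers (value of joint key_red above 0.0042 m and contact force between the fingers and unit_red above 0.5 N), for 0.2 s.
At the end, for the whole second after the job is handed in: All seven keys pointed at in order (within 18 mm sideways, at most about 25 mm above, 0.1 s each); then the red key is held at least 4.2 of its 5 mm down by the fingers with 0.5 to 30 N, all green keys are up (within 1 mm), and every loose thing is within 15 mm of its start (all of step 8 and contact force between the fingers and unit_red below 30 N and value of joint each of key_g1, key_g2, key_g3, key_g4, key_g5, key_g6 below 0.001 m and distance of each of relay_spare, gauge, plug, relay_old, multimeter, screwdriver, cleaner from where it was at the start of the episode below 0.015 m); the arm keeps its last pose, push and grip.
It fails at once if a green key is pressed (value of joint any of key_g1, key_g2, key_g3, key_g4, key_g5, key_g6 above 0.0025 m).
It fails at once if one of the loose things is lifted, carried or pushed away (distance of any of relay_spare, gauge, plug, relay_old, multimeter, screwdriver, cleaner from where it was at the start of the episode above 0.02 m).
It fails at once if the robot bears hard on the key or on the test set (over 40 N) (contact force between the fingers and unit_red above 40 N or contact force between any of the arm, the fingers and tester above 40 N).
It also fails if it takes over 40 s, if anything falls off the work surface, if the arm or the gripper's body presses on something with over 40 N, if the wrist force passes 120 N, or if a joint passes its speed limit or range.

### The arm

A 7-joint arm with a two-finger parallel gripper is mounted at the origin on the work surface. World frame = base frame: x ahead of the robot, y to its left, z up, the work surface at z = 0. Lengths are in m, angles in degrees, forces in N, time in s.
With the tool pointing down it reaches from about 0.425 to 1.025 m from the base axis. Payload 9.4 kg.
Tool frame: the origin (TCP) lies on the centre line of the jaws, within the pads' length; the fingertips stand bot.tcp_to_tips ahead of it and the grasp point (between the pads) lies 8 mm behind it (bot.tcp_to_tips is the distance from the TCP to the fingertips, in m); z points along the fingers, y is the line along which they close (so a half turn about z gives the same grasp; the last joint's range is limited). The gripper opens to 85 mm and grips with 20 to 120 N. Pads are 22 mm wide; open, the fingers measure 114 mm over their backs; the gripper's body (76 mm by 85 mm) begins 54 mm behind the grasp point. The pads swing forward as they close: fully open they stand 13 mm farther back than shut.
Start: joints at [59.949, 34.337, -0.143, 91.639, 0.103, 54.024, -4.572], TCP at [0.314, -0.654, 0.242] pointing down, gripper open.
Joint ranges: [-147.43, 147.43], [-19.82, 112.94], [-74.19, 73.91], [6.32, 146.72], [-59.91, 239.91], [6.04, 106.73], [-150.56, 150.56]. Speed limits (degrees/s): [127.2, 127.2, 172.46, 172.46, 180, 180, 180].

### API

Orientations are given as a 3x3 rotation matrix whose columns are the frame's x, y, z axes.
In Python, from plant import bot gives the robot as it stands. The module is installed in compiled form; this text tells all that it offers.
- The arm moves only by the shell command python3 -m pendant 'ROWS'. ROWS is JSON, a list of rows, each an object of numbers: "dx", "dy", "dz": the shift along the tool's x, y, z in mm; "spin": the turn about the tool's z in degrees; "claw": the gripper command: -1 is shut, 1 is fully open, values between are in proportion. A call has 1 to 5 rows; each row shifts and turns the commanded pose from where the row before left it, along the tool's axes as they then stand; what a row does not reach is not made up. A row lasts 1/8 s, in which the tool goes at most 62.5 mm and 10.7 degrees, less where a joint would pass 70% of its speed; a pose out of reach is approached as far as the arm can. A call with a gripper value outside its range is refused whole. The fingers move at their own pace and stop on an object; the grip force is fixed at half the most. Time passes only in rows, so rows that do not move let the fingers close. It gives the time, the measured TCP pose, the force, the opening and the grip force at its end, in the units of the state.
- bot.state(): the state, without advancing time (a new reading comes with each control period).
- bot.read_camera(name): name is "side" or "top" or "wrist"; returns the picture (480x640x3 uint8, blue, green, red); there is no depth.
- bot.calibration(name): a dict with "fx", "fy", "cx", "cy" (pixels), "distortion" ([k1, k2, p1, p2, k3] as OpenCV has them; the pictures are not rectified), "xyz" and "rotation" of the camera in the world; the wrist camera has in their place "tool_from_camera" (4x4, takes a point from camera to tool coordinates, whose origin is the TCP and whose axes are the flange's). Camera axes: x right, y down, z forward; pixel columns grow to the right and rows downward; lengths in m; the calibration is good to about 2 mm. A picture is of the moment at which its call begins: read the wrist's pose just before it. calibration takes no time and is no camera call.
- bot.hand_in(): hands the job in; it is judged then, once.
The state is a dict: "t": time; "q": joint angles; "dq": joint speeds; "effort": joint torques, N m; "tcp_pos": TCP position; "tool_rot": TCP orientation; "wrist_force": force on the tool from outside, world axes, zero at the start; "wrist_torque": the same for the moment, N m; "gripper_width": opening from 0.0 (shut) to 1.0 (fully open); "finger_force": force on a finger pad.
Only numpy, scipy, OpenCV 4.12 (cv2) and the standard library are available. Lean on these libraries where they do the work, as an engineer would, in place of code of your own. Each camera call takes 0.05 s, during which the arm holds its last target. There are 200 camera calls.

## Working session

There is one attempt and no reset: what is moved stays moved. The work goes in short steps, Python scripts to look and compute and a shell command to move; the robot and the scene stay as the last step left them, time stands still between calls to the robot, and variables do not carry over. Pictures are saved under pics/ and viewed, at most 10 in all, crops included, and the job is handed in when it is done.

```bash
mkdir -p pics
python3 - <<'E'
from plant import bot
import cv2,numpy as np
s=bot.state();print(s['t'],s['tcp_pos'],s['tool_rot'],s['gripper_width'],bot.tcp_to_tips)
for n in('top','side'):
    i=bot.read_camera(n);cv2.imwrite(f'pics/{n}0.png',i);c=bot.calibration(n);print(n,c)
E
```

```text
0.0 [ 0.31370894 -0.65311234  0.24141833] [[ 9.01378216e-01  4.33031971e-01 -7.90169524e-04]
 [ 4.33032671e-01 -9.01377243e-01  1.33096350e-03]
 [-1.35891079e-04 -1.54187072e-03 -9.99998802e-01]] 0.9975144374081462 0.011
top {'fx': 467.16310226773913, 'fy': 467.16310226773913, 'cx': 324.7398894317298, 'cy': 241.28157503214786, 'distortion': array([0.02431741, 0.        , 0.        , 0.        , 0.        ]), 'xyz': array([ 4.36644042e-01, -7.93703526e-04,  1.20570161e+00]), 'rotation': array([[ 0.01128082, -0.99254966,  0.12131741],
       [-0.99954986, -0.01456619, -0.02622807],
       [ 0.0277998 , -0.12096692, -0.99226719]])}
side {'fx': 622.9498499412698, 'fy': 622.9498499412698, 'cx': 323.4440415717192, 'cy': 239.18698254801922, 'distortion': array([0.03810914, 0.        , 0.        , 0.        , 0.        ]), 'xyz': array([ 0.00376897, -1.3203576 ,  0.96871726]), 'rotation': array([[ 0.92583374, -0.19555942,  0.32340131],
       [-0.37792799, -0.48252221,  0.79015363],
       [ 0.00152633, -0.85377329, -0.52064272]])}
```

View pics/top0.png

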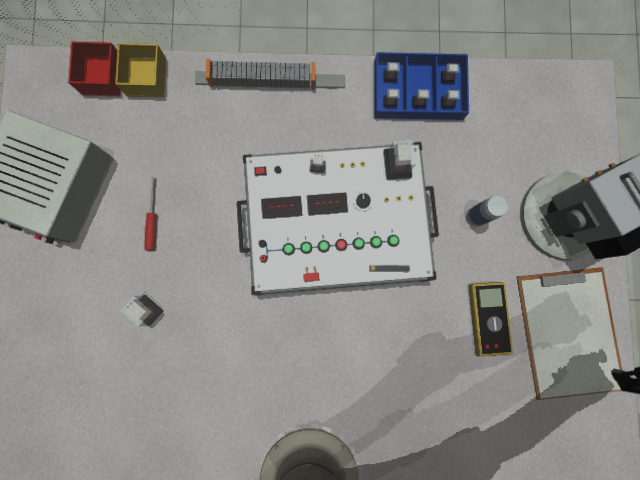

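View pics/side0.png

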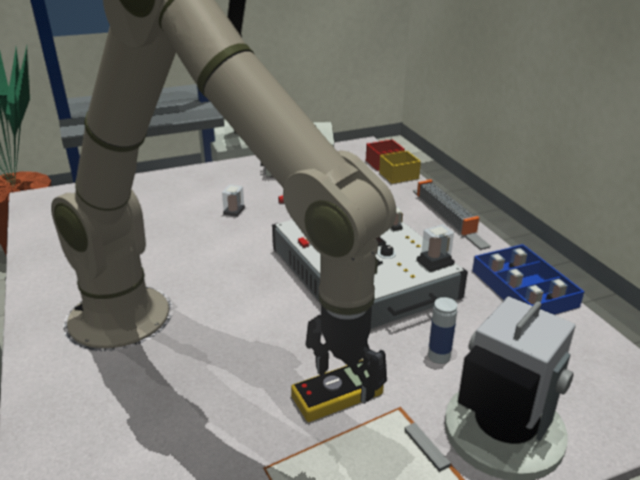

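The top view shows the terminals at px (263,243)/(264,259), so slot0 is the left key at about (289,249). The row runs to slot6 at (393,240), and red is slot3 at (341,244). The side view shows the gripper over the multimeter.

```bash
cat > h.py <<'E'
import cv2,numpy as np
def blobs(img,roi=None,amin=20):
    h=cv2.cvtColor(img,cv2.COLOR_BGR2HSV);out=[]
    for name,m in(('g',cv2.inRange(h,(50,100,60),(90,255,255))),('r',cv2.inRange(h,(0,110,60),(8,255,255))|cv2.inRange(h,(172,110,60),(180,255,255)))):
        n,_,st,c=cv2.connectedComponentsWithStats(m)
        for k in range(1,n):
            if st[k,4]>=amin and (roi is None or (roi[0]<c[k][0]<roi[1] and roi[2]<c[k][1]<roi[3])): out.append((name,c[k],st[k,4]))
    return out
def cast(uv,c,R,o,z):
    K=np.array([[c['fx'],0,c['cx']],[0,c['fy'],c['cy']],[0,0,1]])
    p=cv2.undistortPoints(np.array([[uv]],float),K,np.array(c['distortion']))[0,0]
    d=R@np.array([p[0],p[1],1]);return o+d*(z-o[2])/d[2]
E
python3 - <<'E'
from plant import bot
from h import *
i=cv2.imread('pics/top0.png');c=bot.calibration('top')
P=[]
for n,uv,a in sorted(blobs(i,(250,420,225,270)),key=lambda b:b[1][0]):
    p=cast(uv,c,c['rotation'],c['xyz'],.104);print(n,uv.round(1),a,p.round(4))
    if 280<uv[0]: P.append(p)
P=np.array(P);k=np.arange(len(P));f=np.polyfit(k,P[:,:2],1);print(f,np.hypot(*f[0]),(P[:,:2]-np.outer(k,f[0])-f[1]).round(4))
v=-f[0];print('yaw of row y',np.degrees(np.arctan2(-v[0],v[1])))
s=bot.state();R=s['tool_rot'];print('to slot0',R.T@(np.r_[f[1],.25]-s['tcp_pos']))
for uv in((387,268),(311,277),(310,163),(400,160)):print(uv,cast(uv,c,c['rotation'],c['xyz'],.1))
E
```

```text
r [262.7 257.7] 26 [0.5303 0.116  0.104 ]
g [288.1 248.2] 66 [0.5537 0.0567 0.104 ]
g [305.8 246.9] 65 [0.5573 0.0148 0.104 ]
g [323.4 245.5] 62 [ 0.5612 -0.0267  0.104 ]
r [341. 244.] 69 [ 0.5654 -0.0687  0.104 ]
g [358.6 242.6] 65 [ 0.5693 -0.1105  0.104 ]
g [376.  241.2] 65 [ 0.5734 -0.1521  0.104 ]
g [393.5 239.7] 63 [ 0.5774 -0.1939  0.104 ]
[[ 0.00398101 -0.04177538]
 [ 0.55343346  0.05670258]] 0.0419646349380471 [[ 0.0003  0.    ]
 [-0.0001 -0.0001]
 [-0.0002  0.0001]
 [ 0.     -0.    ]
 [-0.0001 -0.0001]
 [ 0.      0.0001]
 [ 0.0001  0.    ]]
yaw of row y 5.443603033395788
to slot0 [ 0.5234455  -0.5360488  -0.00782208]
(387, 268) [ 0.51004311 -0.17873761  0.1       ]
(311, 277) [0.4864057  0.00146959 0.1       ]
(310, 163) [0.76301015 0.00798757 0.1       ]
(400, 160) [ 0.77471079 -0.21181272  0.1       ]
```

```bash
python3 -m pendant '[{"dx":35,"dy":-36,"claw":-1},{"dx":35,"dy":-36,"claw":-1},{"dx":35,"dy":-36,"claw":-1},{"dx":35,"dy":-36,"claw":-1},{"dx":35,"dy":-36,"claw":-1}]'
python3 -m pendant '[{"dx":35,"dy":-36,"claw":-1},{"dx":35,"dy":-36,"claw":-1},{"dx":35,"dy":-36,"claw":-1},{"dx":35,"dy":-36,"claw":-1},{"dx":35,"dy":-36,"claw":-1}]'
python3 -m pendant '[{"dx":35,"dy":-36,"claw":-1},{"dx":35,"dy":-36,"claw":-1},{"spin":10,"claw":-1},{"spin":10.2,"claw":-1},{"claw":-1}]'
cat > loc.py <<'E'
from plant import bot
from h import *
import sys
s=bot.state();i=bot.read_camera('wrist');cv2.imwrite(f'pics/{sys.argv[1]}.png',i)
c=bot.calibration('wrist');T=np.array(c['tool_from_camera']);R=s['tool_rot'];o=s['tcp_pos']+R@T[:3,3]
print(s['t'],s['tcp_pos'],np.degrees(np.arctan2(R[1,0],R[0,0])),R[:,2],s['gripper_width'],s['wrist_force'])
for n,uv,a in blobs(i,amin=100):
    p=cast(uv,c,R@T[:3,:3],o,.104);print(n,uv.round(1),a,p.round(4),'tool',(R.T@(p-s['tcp_pos'])*1000).round(1))
p0=np.r_[.5534,.0567,.127];print('to slot0',R.T@(p0-s['tcp_pos'])*1000)
E
python3 loc.py w1
```

```text
0.1 [ 0.31374064 -0.65314215  0.24148522] 25.66089542595275 [-7.27543504e-04  1.22149462e-03 -9.99998989e-01] 1.0011221064211557 [ 0.0254244  -0.25285808 -0.07678859]
r [97.4 92.1] 117 [ 0.3352 -0.4705  0.104 ] tool [  98.4 -155.1  137.7]
r [121.  100.7] 109 [ 0.3367 -0.4881  0.104 ] tool [  92.1 -138.6  137.7]
to slot0 [ 523.42982151 -535.88678214  115.17781444]$[0]: bad value
$[0]: bad value
$[0]: bad value
```

View pics/w1.png

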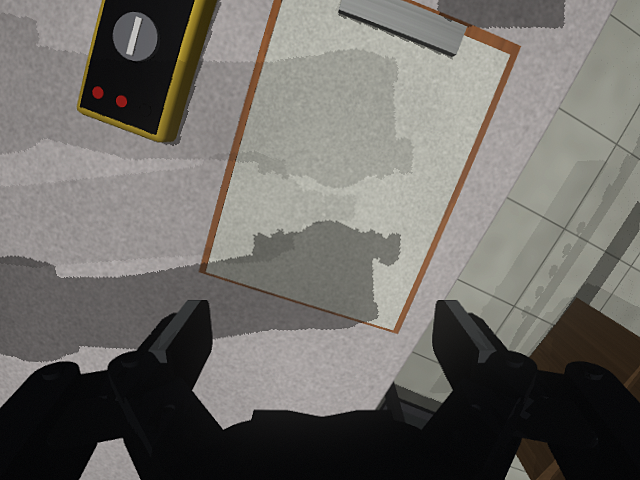

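The calls were refused and the arm has not moved. The picture shows the clipboard under the open gripper and the multimeter at about (135,60). I'll try one row with every key given.

```bash
python3 -m pendant '[{"dx":35,"dy":-36,"dz":0,"spin":0,"claw":-1}]'
```

```text
t: 0.28
tcp_pos: [0.3276, -0.6082, 0.2413]
tool_rot: [[0.904, 0.428, -0.001], [0.428, -0.904, -0.001], [-0.002, 0.001, -1.0]]
wrist_force: [1.0, 0.6, 0.4]
gripper_width: 0.817
finger_force: 0.0
```

```bash
python3 -m pendant '[{"dx":35,"dy":-36,"dz":0,"spin":0,"claw":-1},{"dx":35,"dy":-36,"dz":0,"spin":0,"claw":-1},{"dx":35,"dy":-36,"dz":0,"spin":0,"claw":-1},{"dx":35,"dy":-36,"dz":0,"spin":0,"claw":-1},{"dx":35,"dy":-36,"dz":0,"spin":0,"claw":-1}]'
python3 -m pendant '[{"dx":35,"dy":-36,"dz":0,"spin":0,"claw":-1},{"dx":35,"dy":-36,"dz":0,"spin":0,"claw":-1},{"dx":35,"dy":-36,"dz":0,"spin":0,"claw":-1},{"dx":35,"dy":-36,"dz":0,"spin":0,"claw":-1},{"dx":35,"dy":-36,"dz":0,"spin":0,"claw":-1}]'
python3 -m pendant '[{"dx":35,"dy":-36,"dz":0,"spin":0,"claw":-1},{"dx":35,"dy":-36,"dz":0,"spin":0,"claw":-1},{"dx":0,"dy":0,"dz":0,"spin":10,"claw":-1},{"dx":0,"dy":0,"dz":0,"spin":10.2,"claw":-1},{"dx":0,"dy":0,"dz":0,"spin":0,"claw":-1}]'
python3 loc.py w2
```

```text
t: 0.9
tcp_pos: [0.41, -0.3663, 0.2422]
tool_rot: [[0.901, 0.433, -0.0], [0.433, -0.901, 0.0], [-0.0, -0.0, -1.0]]
wrist_force: [1.2, 0.1, 0.5]
gripper_width: 0.0
finger_force: 0.0
t: 1.52
tcp_pos: [0.4898, -0.1283, 0.2423]
tool_rot: [[0.901, 0.433, 0.0], [0.433, -0.901, -0.0], [0.0, 0.0, -1.0]]
wrist_force: [1.3, -0.2, -0.2]
gripper_width: -0.002
finger_force: 0.0
t: 2.15
tcp_pos: [0.5213, -0.0344, 0.2421]
tool_rot: [[0.995, 0.097, -0.0], [0.097, -0.995, -0.0], [-0.0, 0.0, -1.0]]
wrist_force: [-1.2, -0.5, -0.3]
gripper_width: 0.0
finger_force: 0.0
2.15 [ 0.5213054  -0.03437432  0.24213311] 5.554456017243336 [-3.41271435e-04 -3.21629444e-04 -9.99999890e-01] 0.00012147848430788783 [-1.23964762 -0.48214418 -0.26785843]
g [199.3 172.8] 735 [0.5543 0.0565 0.104 ] tool [ 41.7 -87.3 138.1]
g [257.4 172.8] 721 [0.5581 0.0151 0.104 ] tool [ 41.5 -45.7 138.1]
g [316.2 172.8] 730 [ 0.562  -0.0264  0.104 ] tool [ 41.3  -4.1 138.1]
g [433.6 173.6] 698 [ 0.5698 -0.1095  0.104 ] tool [ 41.1  79.4 138.1]
g [490.7 174.2] 676 [ 0.5738 -0.1511  0.104 ] tool [ 41.  121.2 138.2]
g [544.3 174.5] 724 [ 0.5781 -0.1913  0.104 ] tool [ 41.4 161.7 138.2]
r [374.9 172.9] 741 [ 0.566  -0.0677  0.104 ] tool [ 41.3  37.5 138.1]
r [118.6 198.8] 386 [0.5301 0.1167 0.104 ] tool [  23.5 -149.5  138.1]
r [270.1 265.8] 1177 [0.4892 0.0019 0.104 ] tool [-28.4 -39.2 138.1]
to slot0 [ 40.80184336 -87.57325111 115.09285011]
```

View pics/w2.png

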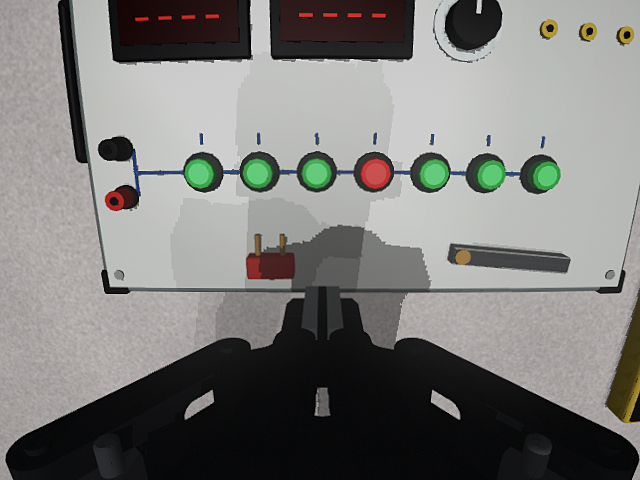

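The wrist view shows seven keys at row ~173: green at 199–316, red at 375 (slot3), green at 434–544. The terminals at (115,150–200) are beside slot0. Both cameras agree within about 1.5 mm, so I'll move above slot0 and descend.

```bash
python3 -m pendant '[{"dx":21,"dy":-44,"dz":0,"spin":0.1,"claw":-1},{"dx":20,"dy":-43.5,"dz":0,"spin":0,"claw":-1},{"dx":0,"dy":0,"dz":40,"spin":0,"claw":-1},{"dx":0,"dy":0,"dz":40,"spin":0,"claw":-1},{"dx":0,"dy":0,"dz":0,"spin":0,"claw":-1}]'
python3 -m pendant '[{"dx":0,"dy":0,"dz":20,"spin":0,"claw":-1},{"dx":0,"dy":0,"dz":15,"spin":0,"claw":-1},{"dx":0,"dy":0,"dz":0,"spin":0,"claw":-1},{"dx":0,"dy":0,"dz":0,"spin":0,"claw":-1}]'
python3 loc.py w3
```

```text
t: 2.82
tcp_pos: [0.5524, 0.056, 0.1601]
tool_rot: [[0.995, 0.096, -0.005], [0.096, -0.995, -0.001], [-0.005, 0.0, -1.0]]
wrist_force: [0.0, -0.6, 0.7]
gripper_width: 0.001
finger_force: 0.0
t: 3.32
tcp_pos: [0.5544, 0.0563, 0.1281]
tool_rot: [[0.996, 0.094, 0.001], [0.094, -0.996, 0.0], [0.001, -0.0, -1.0]]
wrist_force: [0.1, 1.1, 0.7]
gripper_width: -0.001
finger_force: 0.0
3.325 [0.55438225 0.0562733  0.12805415] 5.371796680709093 [ 8.48851709e-04  1.59217667e-04 -9.99999627e-01] -0.0005640339606634342 [0.12869557 1.07739502 0.74345452]
g [499.9 289.5] 1891 [ 0.5635 -0.0238  0.104 ] tool [ 1.5 80.5 24. ]
g [318.5 279.7] 827 [0.5609 0.0584 0.104 ] tool [ 6.7 -1.6 24.1]
g [411.  290.2] 1881 [0.5597 0.0168 0.104 ] tool [ 1.5 39.8 24.1]
r [327.2  23.8] 168 [0.6635 0.0646 0.104 ] tool [109.4   1.9  24.1]
r [234.5  43.9] 176 [0.6534 0.099  0.104 ] tool [102.6 -33.3  24.1]
r [275.  43.] 175 [0.655  0.0836 0.104 ] tool [102.7 -17.8  24.1]
r [316.2  43. ] 174 [0.6563 0.0681 0.104 ] tool [102.6  -2.2  24.1]
r [357.9  43. ] 173 [0.6579 0.0523 0.104 ] tool [102.6  13.6  24.1]
r [513.7  47.1] 156 [ 0.6636 -0.0081  0.104 ] tool [102.7  74.3  24.1]
r [551.5  49. ] 143 [ 0.665  -0.0236  0.104 ] tool [102.7  89.9  24.1]
r [588.1  51.2] 135 [ 0.6666 -0.0392  0.104 ] tool [102.8 105.5  24.1]
r [623.6  54.1] 123 [ 0.6681 -0.055   0.104 ] tool [102.7 121.4  24.1]
r [583.5 288. ] 1903 [ 0.5675 -0.0642  0.104 ] tool [  1.7 121.1  24. ]
r [188.8 329.5] 1127 [0.5303 0.1162 0.104 ] tool [-18.4 -62.   24. ]
r [443.3 403.8] 178 [ 0.4998 -0.0099  0.104 ] tool [-60.5  60.7  24. ]
to slot0 [-0.93889424 -0.51669735  1.05338777]
```

View pics/w3.png

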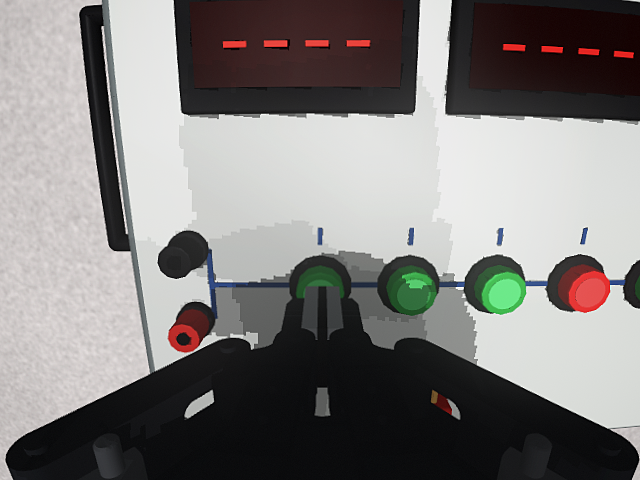

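The tips are centred over slot0, with the cap at px (318,285) and the terminals at (185,255–335) clear to the left. Now running the row.

```bash
for k in 1 2; do :; done
python3 -m pendant '[{"dx":0.5,"dy":21,"dz":0,"spin":0,"claw":-1},{"dx":0,"dy":21,"dz":0,"spin":0,"claw":-1},{"dx":0,"dy":0,"dz":0,"spin":0,"claw":-1},{"dx":0,"dy":0,"dz":0,"spin":0,"claw":-1}]' | head -2
python3 -m pendant '[{"dx":0,"dy":21,"dz":0,"spin":0,"claw":-1},{"dx":0,"dy":21,"dz":0,"spin":0,"claw":-1},{"dx":0,"dy":0,"dz":0,"spin":0,"claw":-1},{"dx":0,"dy":0,"dz":0,"spin":0,"claw":-1}]' | head -2
python3 -m pendant '[{"dx":0,"dy":21,"dz":0,"spin":0,"claw":-1},{"dx":0,"dy":21,"dz":0,"spin":0,"claw":-1},{"dx":0,"dy":0,"dz":0,"spin":0,"claw":-1},{"dx":0,"dy":0,"dz":0,"spin":0,"claw":-1}]' | head -5
python3 loc.py w4
```

```text
t: 3.88
tcp_pos: [0.5586, 0.0153, 0.1277]
t: 4.38
tcp_pos: [0.5623, -0.0258, 0.1273]
t: 4.88
tcp_pos: [0.5662, -0.0674, 0.1272]
tool_rot: [[0.995, 0.095, -0.0], [0.095, -0.995, 0.001], [-0.0, -0.001, -1.0]]
wrist_force: [0.6, 0.4, -0.3]
gripper_width: 0.002
4.875 [ 0.56621777 -0.06743504  0.12722215] 5.438582044932921 [-1.22554593e-04  8.16830646e-04 -9.99999659e-01] 0.0020414203389997735 [ 0.61509344  0.35974864 -0.34414543]
g [588.1 289.1] 1887 [ 0.5793 -0.1896  0.104 ] tool [  1.5 122.8  23.1]
g [ 57.  288.9] 1735 [0.5562 0.0546 0.104 ] tool [   1.6 -122.4   23.3]
g [142.6 290.1] 1928 [0.5601 0.0133 0.104 ] tool [  1.6 -80.9  23.3]
g [231.7 291. ] 1911 [ 0.5639 -0.0273  0.104 ] tool [  1.5 -40.2  23.3]
g [415.2 291.2] 1903 [ 0.5715 -0.1085  0.104 ] tool [ 1.4 41.4 23.2]
g [504.4 290.5] 1914 [ 0.5754 -0.1492  0.104 ] tool [ 1.4 82.3 23.2]
r [279.5  42.2] 180 [ 0.667  -0.0417  0.104 ] tool [102.7 -16.   23.2]
r [320.8  42.4] 189 [ 0.6683 -0.0572  0.104 ] tool [102.6  -0.5  23.2]
r [197.6  44.1] 165 [ 0.6639 -0.0106  0.104 ] tool [102.6 -47.3  23.3]
r [238.4  43.1] 171 [ 0.6654 -0.0262  0.104 ] tool [102.7 -31.6  23.2]
r [49.  51.7] 131 [0.6581 0.0498 0.104 ] tool [ 102.6 -107.9   23.3]
r [14.4 54.5] 121 [0.6567 0.0653 0.104 ] tool [ 102.6 -123.5   23.3]
r [324.2 280. ] 829 [ 0.5731 -0.0677  0.104 ] tool [ 6.9  0.9 23.2]
r [197.  405.8] 302 [ 0.4994 -0.011   0.104 ] tool [-61.2 -62.5  23.3]
to slot0 [  -0.99470147 -124.79085198    0.32511495]
```

```bash
python3 -m pendant '[{"dx":0,"dy":21,"dz":0,"spin":0,"claw":-1},{"dx":0,"dy":21.5,"dz":0,"spin":0,"claw":-1},{"dx":0,"dy":0,"dz":0,"spin":0,"claw":-1},{"dx":0,"dy":0,"dz":0,"spin":0,"claw":-1}]' | head -2
python3 -m pendant '[{"dx":0,"dy":21,"dz":0,"spin":0,"claw":-1},{"dx":0,"dy":21,"dz":0,"spin":0,"claw":-1},{"dx":0,"dy":0,"dz":0,"spin":0,"claw":-1},{"dx":0,"dy":0,"dz":0,"spin":0,"claw":-1}]' | head -2
python3 -m pendant '[{"dx":0,"dy":21,"dz":0,"spin":0,"claw":-1},{"dx":0,"dy":21,"dz":0,"spin":0,"claw":-1},{"dx":0,"dy":0,"dz":0,"spin":0,"claw":-1},{"dx":0,"dy":0,"dz":0,"spin":0,"claw":-1}]' | head -5
python3 loc.py w5 | head -5
```

```text
t: 5.42
tcp_pos: [0.5702, -0.1098, 0.1272]
t: 5.92
tcp_pos: [0.574, -0.1525, 0.1272]
t: 6.42
tcp_pos: [0.5779, -0.1951, 0.1271]
tool_rot: [[0.996, 0.093, -0.0], [0.093, -0.996, 0.0], [-0.0, -0.0, -1.0]]
wrist_force: [0.7, 0.9, 0.8]
gripper_width: 0.002
6.425 [ 0.57785191 -0.19514475  0.12713166] 5.319207601809802 [-2.67885839e-04  4.22261818e-04 -9.99999875e-01] 0.0018043729800777918 [0.70054343 0.88089184 0.75264288]
g [135.4 290.1] 1728 [ 0.5717 -0.1112  0.104 ] tool [  1.6 -84.2  23.2]
g [226.  290.4] 1792 [ 0.5757 -0.1525  0.104 ] tool [  1.8 -42.7  23.2]
g [316.6 279.6] 767 [ 0.5847 -0.1921  0.104 ] tool [ 7.1 -2.4 23.1]
r [ 9.  54.5] 123 [ 0.6685 -0.0603  0.104 ] tool [ 102.8 -125.9   23.2]
```

All seven have been pointed at. Now back over the red key (slot3) and down gently.

```bash
python3 -m pendant '[{"dx":0,"dy":-32,"dz":0,"spin":0,"claw":-1},{"dx":0,"dy":-32,"dz":0,"spin":0,"claw":-1},{"dx":0,"dy":-32,"dz":0,"spin":0,"claw":-1},{"dx":0,"dy":-31,"dz":0,"spin":0.1,"claw":-1},{"dx":0,"dy":0,"dz":0,"spin":0,"claw":-1}]' | head -2
python3 -m pendant '[{"dx":0,"dy":0,"dz":4,"spin":0,"claw":-1},{"dx":0,"dy":0,"dz":4,"spin":0,"claw":-1},{"dx":0,"dy":0,"dz":0,"spin":0,"claw":-1},{"dx":0,"dy":0,"dz":0,"spin":0,"claw":-1}]' | head -5
python3 loc.py w6 | grep -v ' r '
```

```text
t: 7.1
tcp_pos: [0.566, -0.0649, 0.1273]
t: 7.6
tcp_pos: [0.5661, -0.0691, 0.1191]
tool_rot: [[0.996, 0.091, -0.0], [0.091, -0.996, -0.0], [-0.0, 0.0, -1.0]]
wrist_force: [-0.3, 0.3, 0.0]
gripper_width: -0.002
7.6 [ 0.5661051  -0.0691253   0.11911763] 5.210195851721859 [-2.76832921e-04 -1.00168157e-04 -9.99999957e-01] -0.0022471421772899667 [-0.29641947  0.31259413  0.03617395]
g [508.9 296.5] 2100 [ 0.5755 -0.149   0.104 ] tool [ 2.1 80.4 15.1]
g [596.1 294.6] 2066 [ 0.5794 -0.1894  0.104 ] tool [  2.3 121.   15.1]
g [ 41.3 296.6] 1776 [0.5562 0.0549 0.104 ] tool [   1.4 -124.4   15.1]
g [130.7 297.7] 2082 [0.5602 0.0131 0.104 ] tool [  1.6 -82.5  15.1]
g [223.8 298.3] 2094 [ 0.564  -0.0275  0.104 ] tool [  1.7 -41.7  15.1]
g [415.7 297.8] 2095 [ 0.5717 -0.1085  0.104 ] tool [ 2.  39.7 15.1]
r [315.5  36.5] 208 [ 0.6683 -0.0575  0.104 ] tool [102.9  -2.3  15.1]
r [227.7  38.1] 185 [ 0.6653 -0.0262  0.104 ] tool [102.7 -33.8  15.1]
r [271.2  37.4] 198 [ 0.6667 -0.0418  0.104 ] tool [102.7 -18.1  15.1]
r [185.   39.5] 180 [ 0.6638 -0.0107  0.104 ] tool [102.6 -49.3  15.1]
r [30.4 49.1] 148 [0.658  0.0495 0.104 ] tool [ 102.3 -109.8   15.1]
r [318. 283.] 582 [ 0.5747 -0.0667  0.104 ] tool [ 8.8 -1.7 15.1]
r [192.4 410.1] 140 [ 0.5039 -0.0128  0.104 ] tool [-56.9 -61.8  15.1]
to slot0 [  -1.22868051 -126.45857652   -7.89146029]
```

View pics/w6.png

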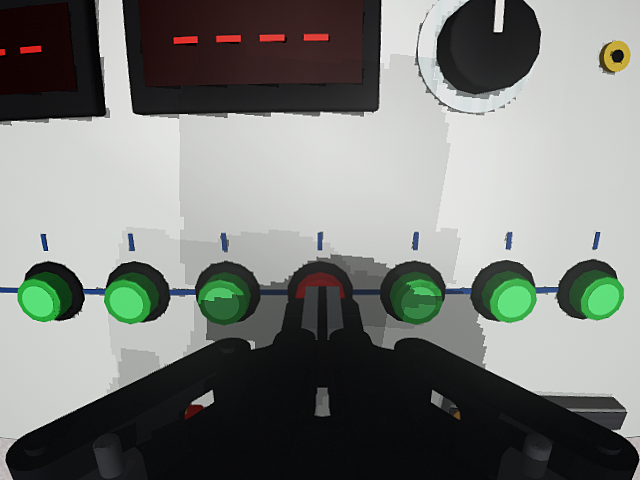

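The tips are over the red cap at (320,285), with the green neighbours at (224,298) and (416,298) clear. Pressing in small steps while watching the force.

```bash
python3 -m pendant '[{"dx":0.5,"dy":-1,"dz":2,"spin":0,"claw":-1},{"dx":0,"dy":0,"dz":2,"spin":0,"claw":-1},{"dx":0,"dy":0,"dz":2,"spin":0,"claw":-1},{"dx":0,"dy":0,"dz":0,"spin":0,"claw":-1},{"dx":0,"dy":0,"dz":0,"spin":0,"claw":-1}]' | sed -n '2p;4p'
python3 -m pendant '[{"dx":0,"dy":0,"dz":1,"spin":0,"claw":-1},{"dx":0,"dy":0,"dz":0,"spin":0,"claw":-1},{"dx":0,"dy":0,"dz":0,"spin":0,"claw":-1}]' | sed -n '2p;4p'
python3 -m pendant '[{"dx":0,"dy":0,"dz":1,"spin":0,"claw":-1},{"dx":0,"dy":0,"dz":0,"spin":0,"claw":-1},{"dx":0,"dy":0,"dz":0,"spin":0,"claw":-1}]' | sed -n '2p;4p'
```

```text
tcp_pos: [0.5666, -0.0674, 0.1133]
wrist_force: [-0.1, -0.0, 3.1]
tcp_pos: [0.5667, -0.0674, 0.1123]
wrist_force: [0.5, 0.5, 3.3]
tcp_pos: [0.5667, -0.0675, 0.1113]
wrist_force: [0.4, 1.1, 3.2]
```

```bash
for i in 1; do python3 -m pendant '[{"dx":0,"dy":0,"dz":0.7,"spin":0,"claw":-1},{"dx":0,"dy":0,"dz":0,"spin":0,"claw":-1},{"dx":0,"dy":0,"dz":0,"spin":0,"claw":-1}]' | sed -n '2p;4p'; done
python3 -m pendant '[{"dx":0,"dy":0,"dz":0.5,"spin":0,"claw":-1},{"dx":0,"dy":0,"dz":0,"spin":0,"claw":-1},{"dx":0,"dy":0,"dz":0,"spin":0,"claw":-1}]' | sed -n '2p;4p'
```

```text
tcp_pos: [0.5667, -0.0675, 0.1106]
wrist_force: [0.3, 2.1, 3.0]
tcp_pos: [0.5667, -0.0675, 0.1102]
wrist_force: [-0.2, 1.5, 5.3]
```

```bash
python3 -m pendant '[{"dx":0,"dy":0,"dz":0.5,"spin":0,"claw":-1},{"dx":0,"dy":0,"dz":0,"spin":0,"claw":-1},{"dx":0,"dy":0,"dz":0,"spin":0,"claw":-1}]' | sed -n '2p;4p'
```

```text
tcp_pos: [0.5667, -0.0675, 0.11]
wrist_force: [-1.1, 2.2, 10.3]
```

```bash
python3 -m pendant '[{"dx":0,"dy":0,"dz":0,"spin":0,"claw":-1},{"dx":0,"dy":0,"dz":0,"spin":0,"claw":-1},{"dx":0,"dy":0,"dz":0,"spin":0,"claw":-1},{"dx":0,"dy":0,"dz":0,"spin":0,"claw":-1}]' | sed -n '1,2p;4p'
python3 - <<'E'
from plant import bot
import cv2
cv2.imwrite('pics/w7.png',bot.read_camera('wrist'))
E
```

```text
t: 10.65
tcp_pos: [0.5667, -0.0675, 0.11]
wrist_force: [-1.5, 1.9, 9.3]
```

View pics/w7.png

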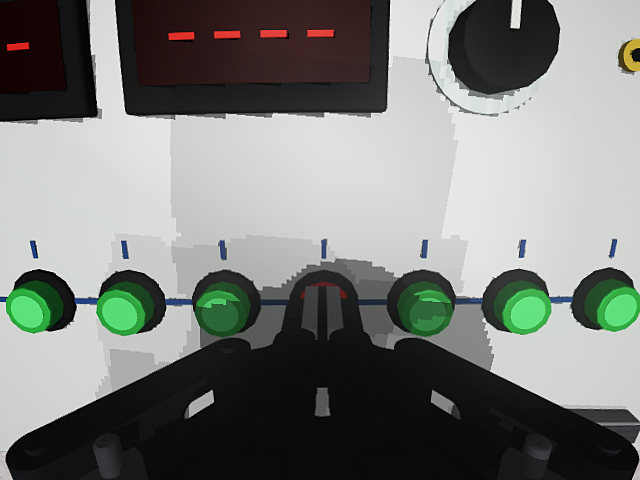

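The red cap at (323,290) is fully down with a steady push of about 9 N. All six green keys are up.

```bash
python3 -c "
from plant import bot
print(bot.hand_in())"
```

```text
the job is handed in; nothing more can be done
None
```

I pointed at all seven keys in order from the terminal end, and the job is handed in with the red key (slot3) held fully down at about 9 N, no green key pressed and no loose thing touched as far as the pictures and forces show; the hand-in returned no verdict.

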